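Reset the bench power unit behind its push-latch cover

ROBOT

A 6-joint arm with a two-finger parallel gripper is mounted at the origin on the work surface. World frame = base frame: x ahead of the robot, y to its left, z up, the work surface at z = 0. Lengths are in mm, angles in rad, forces in N, time in s.
With the tool pointing down it reaches from about 350 to 1000 mm from the base axis. Payload 7.1 kg.
Tool frame: the origin (TCP) lies midway between the tips of the shut fingers; the grasp point (between the pads) lies 19 mm behind it; x points along the fingers, z is the direction in which the jaws open and shut, and the axes are right-handed (so a half turn about x gives the same grasp; the last joint's range is limited). The gripper opens to 85 mm and grips with 20 to 120 N. Pads are 22 mm wide; open, the fingers measure 114 mm over their backs; the gripper's body (76 mm by 85 mm) begins 54 mm behind the grasp point. The pads swing forward as they close: fully open they stand 13 mm farther back than shut.
Start: joints at [-1.199, 0.423, 1.63, -0, 1.089, -0.019], TCP at [238.096, -577.854, 198.519] pointing down, gripper open.
Joint ranges: [-3, 3], [-0.9, 2.11], [0.09, 2.58], [-1.31, 4.45], [0.11, 2.69], [-2.54, 2.54]. Speed limits (rad/s): [2.39, 2.39, 3.01, 3.14, 3.14, 3.14].

INTERFACE

Orientations are given as a unit quaternion [w, x, y, z].
In Python, from station import env gives the robot as it stands.
- The arm moves only by the shell command python3 -m inch 'ROWS'. ROWS is JSON, a list that holds one entry, the list of rows, each a list of 5 numbers: the shift along the tool's x, y, z in m, then the turn about the tool's x in degrees, then the finger opening in m, from 0 to 0.0854. In form: [[[tx, ty, tz, spin, grip], ...]]. A call has 1 to 10 rows; each row shifts and turns the commanded pose from where the row before left it, along the tool's axes as they then stand; what a row does not reach is not made up. A row lasts 1/8 s, in which the tool goes at most 62.5 mm and 10.7 degrees, less where a joint would pass 70% of its speed; a pose out of reach is approached as far as the arm can. A call with a gripper value outside its range is refused whole. The fingers move at their own pace and stop on an object; the grip force is fixed at half the most. Time passes only in rows, so rows that do not move let the fingers close. It gives the time, the measured TCP pose, the force and the opening at its end, in the units of the state.
- env.get_obs(): the state, without advancing time (a new reading comes with each control period).
- env.read_camera(name): name is "side" or "top"; returns the picture (480x640x3 uint8, blue, green, red); there is no depth.
- env.camera_model(name): a dict with "mtx" (3x3 intrinsics, pixels), "extrinsics" (4x4, takes a point from camera to world coordinates). Camera axes: x right, y down, z forward; pixel columns grow to the right and rows downward; lengths in mm; the calibration is good to about 2 mm. A picture is of the moment at which its call begins. camera_model takes no time and is no camera call.
- env.sign_off(): hands the job in, once; it reports no verdict.
Trained networks look in the newest picture that a camera, given by its name, has taken for a name from the list of things; names that differ only in an ending like _2 or _b are one class to them, and where a whole thing is asked for, a point or a joint stands for the part that bears it (a point fixed in the world has none). Each returns a list of dicts, best first, with "score" (0 to 1); they miss things now and then, are a little off and sometimes report something else, mostly with a low value. They report only what shows in the picture. A call takes as long as a camera call.
- env.recognise(camera, label): "extent" ([left, top, right, bottom] in pixels, round what is visible of it).
The state is a dict: "t": time; "joint_positions": joint angles; "qd": joint speeds; "joint_efforts": joint torques, N m; "ee_pos": TCP position; "orientation": TCP orientation; "wrist_force": force on the tool from outside, world axes, zero at the start; "ft_torque": the same for the moment, N m; "width": finger opening in mm.
Only numpy, scipy, OpenCV 4.12 (cv2) and the standard library are available. Lean on these libraries where they do the work, as an engineer would, in place of code of your own. Each camera call takes 0.05 s, during which the arm holds its last target.

TASK

Press the white cover of the blue bench power unit on its orange pad so that it pops open, press the red reset button inside all the way down, then push the cover shut and press it home until it latches and stays closed by itself. Fingertip pushes are all it takes: lift nothing, and leave the jar, the battery pack and the cup standing where they are.

Things in the scene. Friction and masses are not known exactly. Their poses are not given: they have to be found in the camera images.
- unit: blue bench power unit, screwed to the bench, 190 (x) x 220 (y) x 110 (z) mm. Origin: centre of its underside; x away from the robot (at yaw 0), y left, z up. Its top has a well, 152 (x) x 136 (y) mm, floor 65 mm above the bench, under the white cover; its far (+x) wall is only 90 mm high. In the well: a grey latch block 85 mm high at the far right (-y), the red button at the far left (+y)
- cover (a joint): angle of the white cover, rad: 0 = shut and latched, 1.4 = stands open, -0.06 to -0.08 = pressed in to its stop. Pressed from shut to its stop and let go, it is released and a spring swings it open in about 2 s. To close: push it down against the spring (1 to 3 N), press in to the stop, let go: it returns to 0 and stays. Another full press opens it again. 5 to 8 N on the pad reaches the stop
- cover_pad (a point): centre of the orange press pad (30 x 70 mm) on the outer face of the white cover (128 x 126 x 6 mm), 113 mm from the hinge line, 17 mm from the free edge; moves with the cover. Shut: 111 mm above the bench; it then travels 7 to 9 mm down to the stop
- cover_hinge (a point): middle of the cover's hinge line, 107 mm above the bench, along the unit's y, at the cover's edge nearer the robot; half-way through its thickness (outer face 3 mm off). The cover opens upward and towards the robot, to nearly upright; its free edge is 130 mm from this line. The frame turns with the cover
- reset (a joint): travel of the red reset button, m: 0 = up, 0.006 = all the way down (about 5 N); springs back. It moves straight down
- reset_top (a point): centre of the top face of the red button (26 mm across), about 84 mm above the bench, in the well under the cover, at x = +30, y = +35 mm of the unit; reached from above with the cover open; it lies 100 mm beyond the hinge line
- jar_center (a point): centre of a screw jar with a green lid, 56 mm across, 85 mm high, standing beside the unit; to be left alone
- pack_center (a point): centre of a black battery pack, 75 x 62 x 60 mm, standing beside the unit; to be left alone
- mug_center (a point): centre of a white cup, 72 mm across, 80 mm high, standing beside the unit; to be left alone

How it is judged:
By the outcome, as a careful person would: the job done as asked, in the order asked, and still so for the second after the job is handed in, with the robot touching nothing.
It also fails if it takes over 58 s, if anything falls off the work surface, if the arm or the gripper's body presses on something with over 40 N, if the wrist force passes 120 N, or if a joint passes its speed limit or range.

## Working session

There is one attempt and no reset: what is moved stays moved. The work goes in short steps, Python scripts to look and compute and a shell command to move; the robot and the scene stay as the last step left them, time stands still between calls to the robot, and variables do not carry over. Pictures are saved under pics/ and viewed, and the job is handed in when it is done.

```bash
mkdir -p pics; ls; python3 - <<'E'
from station import env
import cv2
o=env.get_obs();print({k:(v if isinstance(v,float) else [round(float(x),3) for x in v] if hasattr(v,'__len__') else v) for k,v in o.items()})
for c in("top","side"):
    im=env.read_camera(c);cv2.imwrite(f"pics/{c}0.png",im)
    m=env.camera_model(c);print(c,m["mtx"],m["extrinsics"])
    for l in("unit","cover_pad","cover","jar_center","pack_center","mug_center"):
        r=env.recognise(c,l);print(l,[(x["extent"],x["score"]) for x in r[:2]])
E
```

```text
pics
{'t': 0.0, 'joint_positions': [-1.199, 0.424, 1.631, -0.0, 1.089, -0.019], 'qd': [-0.002, -0.001, -0.0, -0.0, 0.0, 0.0], 'joint_efforts': [-0.0, -55.74, -28.175, 0.0, 0.007, 0.0], 'ee_pos': [237.874, -577.29, 197.725], 'orientation': [0.587, 0.394, 0.588, -0.393], 'wrist_force': [-0.205, 0.986, -0.752], 'ft_torque': [0.013, -0.006, 0.006], 'width': 85.5029162359359}
top [[543.95456356   0.         323.85168727]
 [  0.         543.95456356 243.73842584]
 [  0.           0.           1.        ]] [[-1.39249458e-02 -9.97279358e-01  7.23876889e-02  4.96357696e+02]
 [-9.99900663e-01  1.37304054e-02 -3.18441827e-03  5.31952217e+01]
 [ 2.18184230e-03 -7.24248410e-02 -9.97371486e-01  1.08758688e+03]
 [ 0.00000000e+00  0.00000000e+00  0.00000000e+00  1.00000000e+00]]
unit [([350.0, 160.7, 493.0, 288.2], 0.76)]
cover_pad [([380.4, 179.8, 467.4, 265.5], 0.65)]
cover [([380.9, 181.1, 463.9, 267.2], 0.68)]
jar_center [([492.4, 279.6, 537.4, 311.1], 0.89)]
pack_center [([297.7, 176.0, 342.1, 222.8], 0.81)]
mug_center [([507.4, 207.6, 556.5, 249.7], 0.6)]
side [[473.25898005   0.         320.02336515]
 [  0.         473.25898005 242.1603615 ]
 [  0.           0.           1.        ]] [[-9.96996288e-01 -5.83360033e-02  5.09442093e-02  5.43618781e+02]
 [-7.72440709e-02  7.01102676e-01 -7.08864156e-01  8.16073644e+02]
 [ 5.63518036e-03 -7.10670070e-01 -7.03502875e-01  8.28324223e+02]
 [ 0.00000000e+00  0.00000000e+00  0.00000000e+00  1.00000000e+00]]
unit [([272.3, 151.5, 372.3, 246.3], 0.83)]
cover_pad [([293.9, 162.3, 355.8, 206.5], 0.89)]
cover []
jar_center [([365.0, 142.2, 383.6, 177.9], 0.71)]
pack_center [([275.9, 238.7, 314.9, 281.1], 0.68)]
mug_center [([322.6, 136.4, 345.7, 156.3], 0.58)]
```

View pics/top0.png

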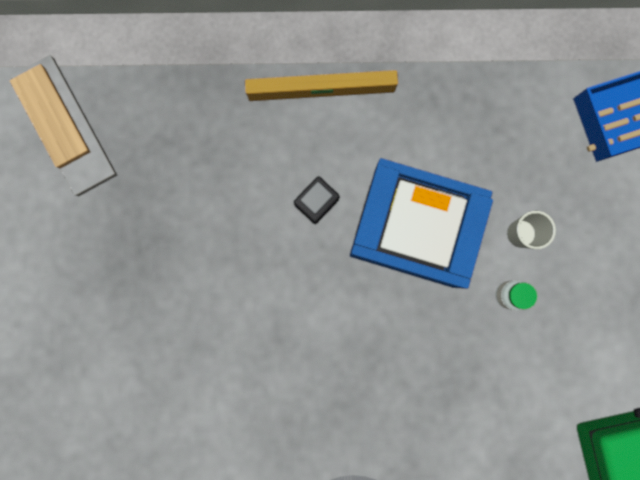

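View pics/side0.png

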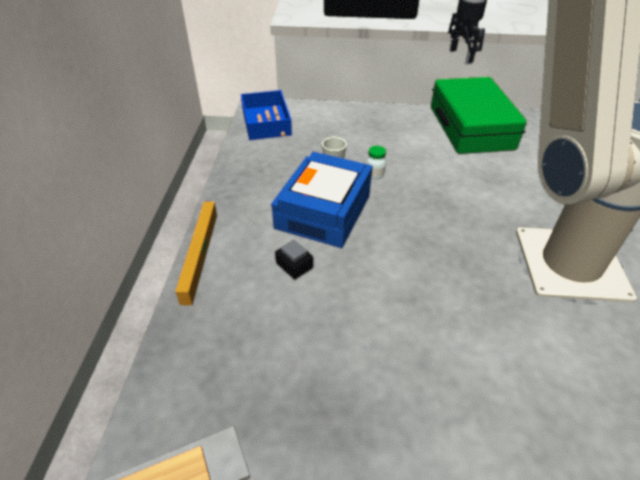

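The top view shows the unit at about (422,224), turned roughly -14°, with its orange pad at (431,198). The pack is on its left at (317,200), the cup on its right at (536,230) and the jar at (520,296).

```bash
cat > h.py <<'E'
import numpy as np, cv2
from station import env
from scipy.spatial.transform import Rotation as R
def ray(c,u,v,z):
    m=env.camera_model(c);K=np.array(m["mtx"]);T=np.array(m["extrinsics"])
    d=T[:3,:3]@np.linalg.solve(K,[u,v,1]);o=T[:3,3];return o+d*(z-o[2])/d[2]
def proj(c,p):
    m=env.camera_model(c);K=np.array(m["mtx"]);T=np.array(m["extrinsics"])
    q=K@(T[:3,:3].T@(np.array(p)-T[:3,3]));return q[:2]/q[2]
def tool():
    o=env.get_obs();q=o["orientation"];return np.array(o["ee_pos"]),R.from_quat([q[1],q[2],q[3],q[0]]).as_matrix(),o
def seg(im,kind,box):
    h=cv2.cvtColor(im,cv2.COLOR_BGR2HSV).astype(int);H,S,V=h[...,0],h[...,1],h[...,2]
    m={'orange':(H>8)&(H<25)&(S>150)&(V>120),'white':(S<40)&(V>200),'blue':(H>100)&(H<125)&(S>120)}[kind]
    b=np.zeros(m.shape,bool);b[box[1]:box[3],box[0]:box[2]]=1
    m=(m&b).astype(np.uint8);cs,_=cv2.findContours(m,cv2.RETR_EXTERNAL,cv2.CHAIN_APPROX_NONE)
    return max(cs,key=cv2.contourArea)
E
python3 - <<'E'
from h import *
for c,box in(("top",(345,155,498,293)),("side",(270,150,375,250))):
    im=cv2.imread(f"pics/{c}0.png")
    for k,z in(("orange",111),("white",110),("blue",110)):
        ct=seg(im,k,box);M=cv2.moments(ct);u,v=M['m10']/M['m00'],M['m01']/M['m00']
        w=np.array([ray(c,*p[0],z)[:2] for p in ct],np.float32)
        r=cv2.minAreaRect(w);print(c,k,(u,v),ray(c,u,v,z).round(1),r)
p,Rm,o=tool();print(p,Rm.round(3))
E
```

```text
top orange (430.7024174327545, 198.17739189649302) [ 647.3 -144.7  111. ] ((647.5055541992188, -144.73947143554688), (66.28799438476562, 27.033018112182617), 72.53336334228516)
top white (421.9430390638444, 227.42066769919117) [ 594.4 -127.5  110. ] ((602.6005249023438, -129.82662963867188), (123.46867370605469, 125.01211547851562), 72.39805603027344)
top blue (422.2866119096509, 223.90689938398359) [ 600.8 -128.3  110. ] ((601.6395263671875, -128.5330047607422), (219.1940155029297, 186.66513061523438), 72.41658020019531)
side orange (306.66987179487177, 175.59935897435898) [ 647.3 -140.8  111. ] ((647.03369140625, -141.51039123535156), (64.19911193847656, 29.10401153564453), 72.61272430419922)
side white (327.82355289421156, 182.44324683965402) [ 592.6 -118.6  110. ] ((600.889892578125, -125.39550018310547), (126.98094177246094, 125.25614166259766), 72.57038116455078)
side blue (322.52756500442916, 198.3347141889427) [601.1 -56.1 110. ] ((599.2357788085938, -75.46461486816406), (311.9858093261719, 202.8262176513672), 72.46052551269531)
[ 238.07856309 -577.88819315  198.55865423] [[ 0.     0.925  0.381]
 [-0.     0.381 -0.925]
 [-1.    -0.     0.   ]]
```

```bash
python3 -m inch '[[[0,0.045,-0.02,0,0],[0,0.045,-0.02,0,0],[0,0.045,-0.02,0,0],[0,0.045,-0.02,0,0],[0,0.045,-0.02,0,0],[0,0.045,-0.02,0,0],[0,0.045,-0.02,0,0],[0,0.045,-0.02,0,0],[0,0.045,-0.02,0,0],[0,0.045,-0.02,0,0]]]'
python3 -m inch '[[[0,0,0,10,0],[0,0,0,10,0],[0,0,0,10,0],[0,0,0,10,0],[0,0,0,0,0]]]'
cat >> h.py <<'E'
def go(x,y,z):
    p,Rm,o=tool();d=Rm.T@(np.array([x,y,z])-p)
    print("t",round(o["t"],2),"tcp",p.round(1),"toolz",Rm[:,2].round(3),"F",np.round(o["wrist_force"],1),"w",round(o["width"],1),"delta tool",d.round(1))
E
python3 -c "
from h import *
go(647.4,-144,150)"
```

```text
t: 1.95
ee_pos: [579.0, -220.2, 198.7]
orientation: [0.588, 0.393, 0.587, -0.393]
wrist_force: [-0.1, -0.7, 0.7]
width: 0.1
t: 2.58
ee_pos: [578.0, -221.5, 198.6]
orientation: [0.418, 0.57, 0.418, -0.57]
wrist_force: [-0.3, -0.5, -0.1]
width: -0.3
t 2.58 tcp [ 578.  -221.5  198.6] toolz [-0.301 -0.954  0.   ] F [-0.3 -0.5 -0.1] w -0.3 delta tool [ 48.6  42.8 -94.8]
```

```bash
python3 -m inch '[[[0,0.021,-0.047,0,0],[0,0.022,-0.048,0,0],[0.04,0,0,0,0],[0.035,0,0,0,0],[0,0,0,0,0]]]'
python3 - <<'E'
from h import *
go(647.4,-144,111)
for c in("top","side"): cv2.imwrite(f"pics/{c}1.png",env.read_camera(c))
a=cv2.imread("pics/side1.png")[100:260,230:430];cv2.imwrite("pics/s1c.png",cv2.resize(a,None,fx=4,fy=3.7))
E
```

```text
t: 3.2
ee_pos: [645.5, -143.2, 120.6]
orientation: [-0.417, -0.569, -0.42, 0.571]
wrist_force: [0.4, -0.1, 0.7]
width: 0.1
t 3.2 tcp [ 645.5 -143.2  120.6] toolz [-0.299 -0.954  0.   ] F [ 0.4 -0.1  0.7] w 0.1 delta tool [9.6 2.1 0.1]
```

View pics/s1c.png

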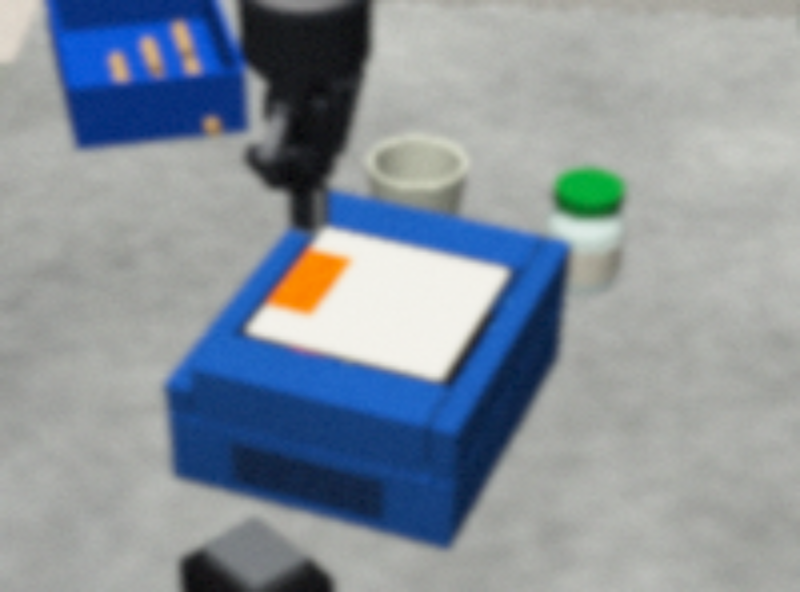

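```bash
python3 - <<'E'
from h import *
p,_,_=tool()
for c in("side","top"):print(proj(c,p),proj(c,[647.4,-144,111]))
E
```

```text
[306.40392361 170.44369401] [306.7649314  174.82474676]
[431.91960752 196.57471088] [430.33854543 198.14506266]
```

View pics/top1.png

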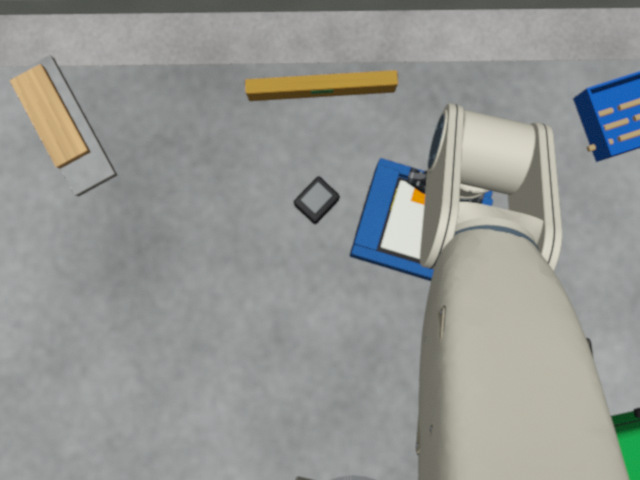

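```bash
python3 - <<'E'
from h import *
o=env.get_obs();print(o["t"],o["ee_pos"])
a=env.read_camera("side");cv2.imwrite("pics/side2.png",a)
a=a[100:220,260:380];cv2.imwrite("pics/s2c.png",cv2.resize(a,(600,600),interpolation=cv2.INTER_CUBIC))
t=env.read_camera("top");cv2.imwrite("pics/t2c.png",cv2.resize(t[150:250,380:480],(600,600),interpolation=cv2.INTER_CUBIC))
E
```

```text
3.3 [ 648.13961274 -144.22659044  124.27411005]
```

View pics/s2c.png

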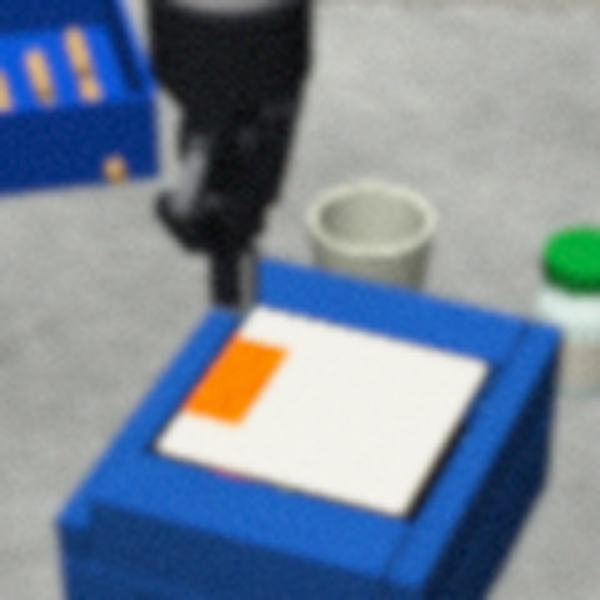

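View pics/t2c.png

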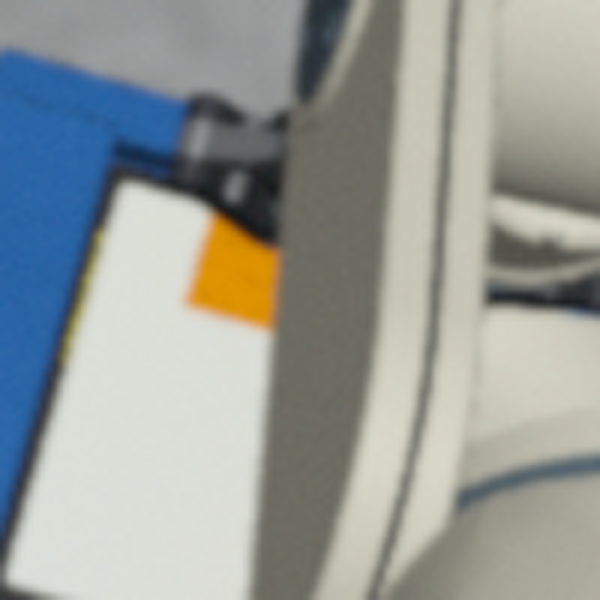

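```bash
python3 - <<'E'
from h import *
for z in(111,124,134,144,154):print(z,ray("side",306,161.4,z).round(1))
for z in(150,180,200):print(z,ray("top",419,173,z).round(1), ray("top",426,188,z).round(1))
p,Rm,o=tool();print(p)
# previous side0 image: start pose tip
print(proj("side",[238,-577.8,198.5]), proj("side",[238,-577.8,300]))
a=cv2.imread("pics/side0.png")[0:100,420:540];cv2.imwrite("pics/s0c.png",cv2.resize(a,(720,600),interpolation=cv2.INTER_CUBIC))
E
```

```text
111 [ 655.  -201.6  111. ]
124 [ 653.  -183.1  124. ]
134 [ 651.4 -168.9  134. ]
144 [ 649.9 -154.7  144. ]
154 [ 648.3 -140.6  154. ]
150 [ 685.9 -117.6  150. ] [ 659.3 -129.1  150. ]
180 [ 679.8 -112.1  180. ] [ 654.1 -123.2  180. ]
200 [ 675.8 -108.5  200. ] [ 650.6 -119.3  200. ]
[ 648.97619178 -144.48061475  125.4910474 ]
[456.70068646  71.04704697] [464.16266668  36.56044446]
```

View pics/s0c.png

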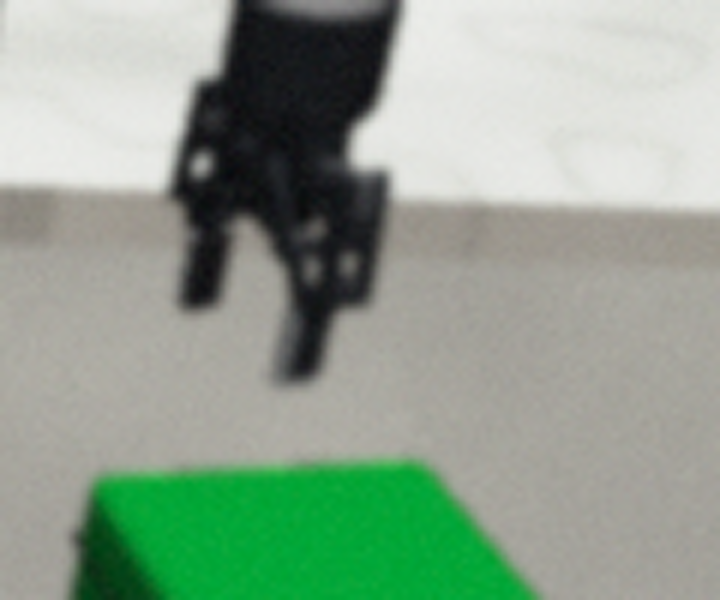

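The side view puts the fingertip at (306,161). That is about 30 mm higher than the reported TCP, so I'll go down in small steps and watch the force.

```bash
python3 -m inch '[[[0.004,0,0,0,0],[0.004,0,0,0,0],[0,0,0,0,0]]]'; python3 -m inch '[[[0.004,0,0,0,0],[0,0,0,0,0]]]';python3 -c "
from h import *
go(647.4,-144,111)
a=env.read_camera('side')[100:220,260:380];cv2.imwrite('pics/s3c.png',cv2.resize(a,(600,600),interpolation=cv2.INTER_CUBIC))"
```

```text
t: 3.78
ee_pos: [647.4, -144.0, 115.3]
orientation: [-0.417, -0.571, -0.418, 0.571]
wrist_force: [1.2, 0.3, -0.2]
width: -0.1
t: 4.03
ee_pos: [647.4, -143.9, 111.1]
orientation: [-0.417, -0.57, -0.418, 0.571]
wrist_force: [-0.1, 0.6, 0.0]
width: 0.2
t 4.03 tcp [ 647.4 -143.9  111.1] toolz [-0.303 -0.953  0.   ] F [-0.1  0.6  0. ] w 0.2 delta tool [0.1 0.  0.1]
```

View pics/s3c.png

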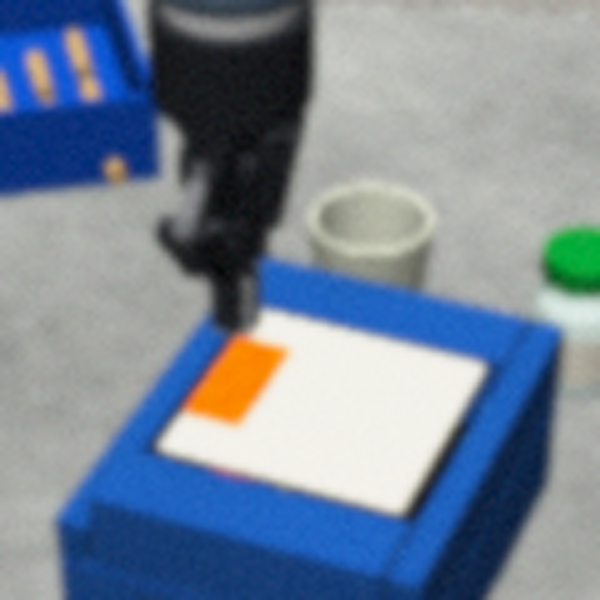

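```bash
python3 - <<'E'
from h import *
p,Rm,o=tool()
im=env.read_camera("top");s=env.read_camera("side")
big=cv2.resize(im[130:230,370:470],(600,600),interpolation=cv2.INTER_CUBIC)
bs=cv2.resize(s[60:220,240:400],(600,600),interpolation=cv2.INTER_CUBIC)
for b in(0,30,60,90,120,150):
  for k in(-40,0,40):
    q=p-Rm[:,0]*b+Rm[:,2]*k
    u=(proj("top",q)-[370,130])*6;cv2.circle(big,tuple(int(x) for x in u),3,(0,0,255) if k==0 else (0,255,0),-1)
    u=(proj("side",q)-[240,60])*3.75;cv2.circle(bs,tuple(int(x) for x in u),3,(0,0,255) if k==0 else (0,255,0) if k<0 else (0,255,255),-1)
cv2.imwrite("pics/t4.png",big);cv2.imwrite("pics/s4.png",bs)
E
```

```text
(no output)
```

View pics/t4.png

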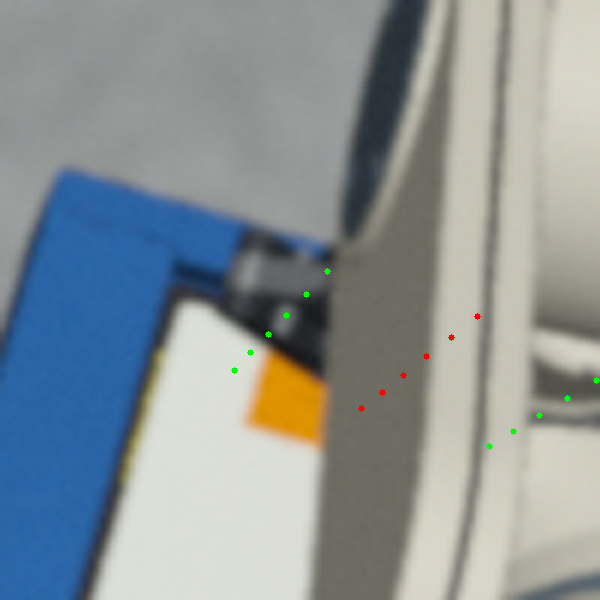

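View pics/s4.png

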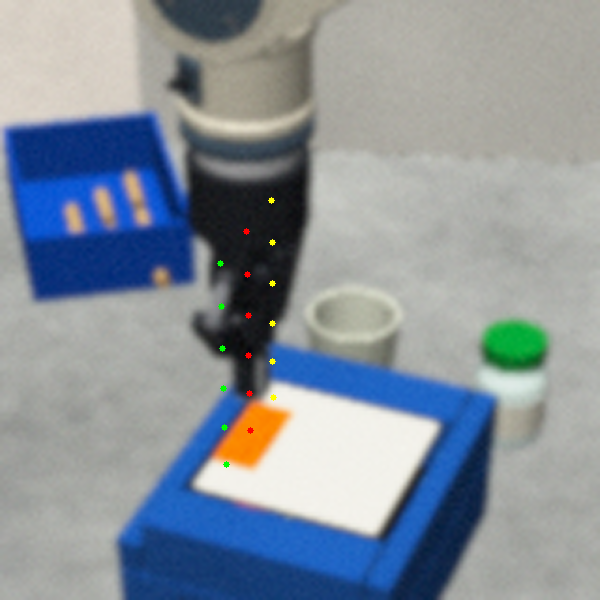

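The overlay confirms the gripper axis is above the pad and the real tip is about 28 mm above the reported TCP. I'll keep descending under force watch.

```bash
python3 -m inch '[[[0.005,0,0,0,0],[0.005,0,0,0,0],[0,0,0,0,0]]]'; python3 -m inch '[[[0.004,0,0,0,0],[0,0,0,0,0]]]';python3 -c "
from h import *
p,Rm,o=tool();print(p,o['wrist_force'])
a=env.read_camera('side')[100:220,260:380];cv2.imwrite('pics/s5c.png',cv2.resize(a,(600,600),interpolation=cv2.INTER_CUBIC))"
```

```text
t: 4.55
ee_pos: [647.2, -143.9, 100.8]
orientation: [-0.417, -0.57, -0.418, 0.571]
wrist_force: [0.5, 0.2, -0.3]
width: 0.2
t: 4.8
ee_pos: [647.5, -143.9, 97.1]
orientation: [-0.417, -0.571, -0.418, 0.571]
wrist_force: [0.2, 0.5, -0.0]
width: 0.2
[ 647.49313468 -143.92692011   97.14541145] [ 1.94082356e-01  4.90647419e-01 -4.32927407e-04]
```

View pics/s5c.png

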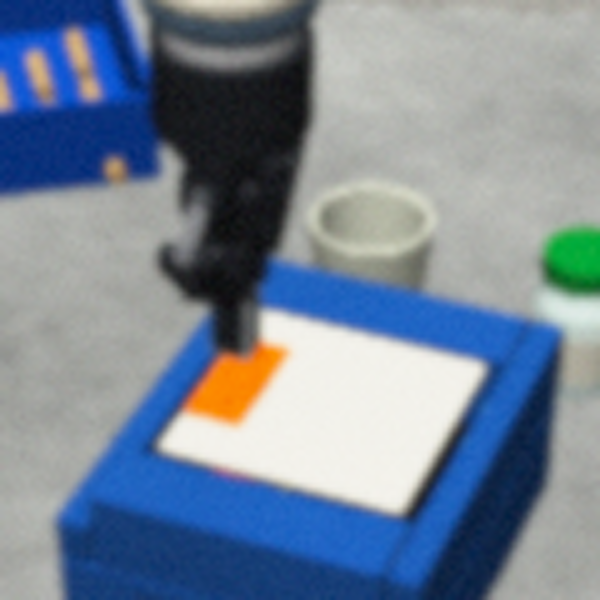

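```bash
python3 -m inch '[[[0.005,0,0,0,0],[0.004,0,0,0,0],[0,0,0,0,0]]]'; python3 -m inch '[[[0.003,0,0,0,0],[0,0,0,0,0]]]'; python3 -m inch '[[[0.002,0,0,0,0],[0,0,0,0,0]]]'
```

```text
t: 5.22
ee_pos: [647.3, -143.9, 87.9]
orientation: [-0.417, -0.57, -0.418, 0.571]
wrist_force: [-0.0, 0.1, 0.3]
width: -0.1
t: 5.48
ee_pos: [647.6, -143.9, 85.3]
orientation: [-0.417, -0.571, -0.418, 0.571]
wrist_force: [0.4, 0.5, -0.8]
width: -0.1
t: 5.72
ee_pos: [647.6, -144.0, 83.4]
orientation: [-0.418, -0.571, -0.418, 0.571]
wrist_force: [-0.2, -0.1, 0.2]
width: 0.3
```

```bash
python3 -m inch '[[[0.002,0,0,0,0],[0,0,0,0,0]]]'; python3 -m inch '[[[0.002,0,0,0,0],[0,0,0,0,0]]]';python3 -m inch '[[[0.002,0,0,0,0],[0,0,0,0,0]]]';python3 -c "
from h import *
a=env.read_camera('side')[100:220,260:380];cv2.imwrite('pics/s6c.png',cv2.resize(a,(600,600),interpolation=cv2.INTER_CUBIC))"
```

```text
t: 5.98
ee_pos: [647.6, -144.0, 81.3]
orientation: [-0.417, -0.571, -0.418, 0.571]
wrist_force: [-0.1, 0.5, 0.1]
width: -0.1
t: 6.22
ee_pos: [647.6, -143.9, 79.3]
orientation: [-0.418, -0.571, -0.418, 0.571]
wrist_force: [-0.4, -1.1, 0.6]
width: -0.0
t: 6.48
ee_pos: [647.9, -144.0, 77.6]
orientation: [0.418, 0.571, 0.418, -0.571]
wrist_force: [0.2, -0.6, 1.7]
width: 0.2
```

View pics/s6c.png

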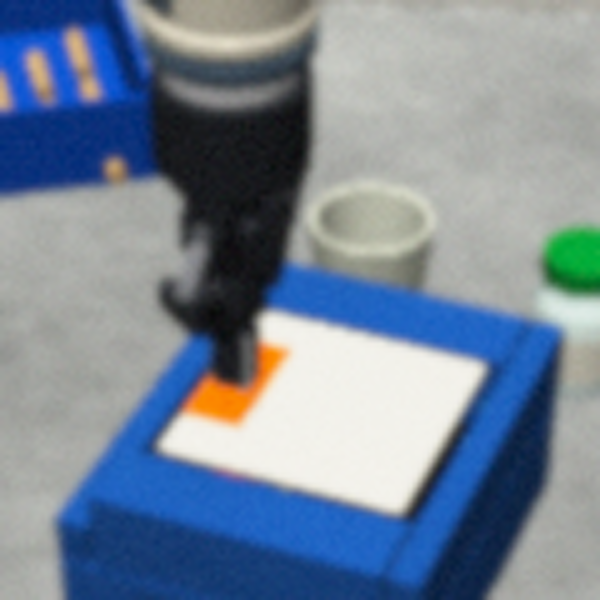

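Contact comes at a reported z of about 78, so the tip is about 33 mm above the reported TCP. It sits on the orange pad at crop (237,380). Pressing further.

```bash
python3 -m inch '[[[0.003,0,0,0,0],[0.002,0,0,0,0],[0,0,0,0,0]]]'; python3 -m inch '[[[0.002,0,0,0,0],[0,0,0,0,0]]]';python3 -m inch '[[[0.002,0,0,0,0],[0,0,0,0,0]]]'
```

```text
t: 6.9
ee_pos: [647.9, -144.0, 72.5]
orientation: [0.418, 0.571, 0.417, -0.571]
wrist_force: [0.4, -0.3, 2.5]
width: -0.1
t: 7.15
ee_pos: [647.9, -144.0, 70.4]
orientation: [0.418, 0.571, 0.418, -0.571]
wrist_force: [1.0, -0.3, 3.0]
width: 0.2
t: 7.4
ee_pos: [647.8, -144.0, 68.5]
orientation: [0.418, 0.571, 0.418, -0.571]
wrist_force: [0.5, -0.2, 2.4]
width: 0.0
```

```bash
python3 -m inch '[[[0.002,0,0,0,0],[0,0,0,0,0]]]';python3 -m inch '[[[0.002,0,0,0,0],[0,0,0,0,0]]]'
```

```text
t: 7.65
ee_pos: [647.9, -144.0, 68.2]
orientation: [0.418, 0.571, 0.417, -0.571]
wrist_force: [-3.2, 0.8, 14.0]
width: 0.0
t: 7.9
ee_pos: [648.0, -144.0, 67.9]
orientation: [0.418, 0.571, 0.417, -0.57]
wrist_force: [-8.3, 2.1, 26.9]
width: 0.1
```

Stop reached (force jumped to 27 N). I'll withdraw quickly upward.

```bash
python3 -m inch '[[[-0.05,0,0,0,0],[-0.055,0,0,0,0],[-0.055,0,0,0,0],[-0.02,0,0,0,0],[0,0,0,0,0],[0,0,0,0,0],[0,0,0,0,0],[0,0,0,0,0],[0,0,0,0,0],[0,0,0,0,0]]]'
python3 -m inch '[[[0,0,0,0,0],[0,0,0,0,0],[0,0,0,0,0],[0,0,0,0,0],[0,0,0,0,0],[0,0,0,0,0],[0,0,0,0,0],[0,0,0,0,0],[0,0,0,0,0],[0,0,0,0,0]]]'
python3 - <<'E'
from h import *
t=env.read_camera("top");s=env.read_camera("side")
cv2.imwrite("pics/t7.png",cv2.resize(t[130:310,330:570],(800,600),interpolation=cv2.INTER_CUBIC))
cv2.imwrite("pics/s7.png",cv2.resize(s[60:270,240:440],(570,600),interpolation=cv2.INTER_CUBIC))
for c in("top","side"):
  for l in("reset_top","cover","cover_pad"):print(c,l,env.recognise(c,l)[:2])
E
```

```text
t: 9.15
ee_pos: [647.7, -144.0, 244.3]
orientation: [-0.418, -0.571, -0.418, 0.571]
wrist_force: [-0.2, -0.3, 0.7]
width: -0.1
t: 10.4
ee_pos: [647.7, -144.0, 244.5]
orientation: [0.418, 0.571, 0.418, -0.571]
wrist_force: [0.2, -0.4, 0.5]
width: -0.1
top reset_top [{'extent': [401.4, 196.9, 419.0, 210.9], 'score': 0.69}]
top cover [{'extent': [380.9, 228.7, 437.0, 266.7], 'score': 0.92}, {'extent': [349.2, 159.7, 490.0, 289.6], 'score': 0.52}]
top cover_pad [{'extent': [380.7, 226.7, 437.9, 264.4], 'score': 0.72}]
side reset_top [{'extent': [306.6, 190.1, 313.9, 198.4], 'score': 0.37}]
side cover [{'extent': [334.0, 125.3, 361.8, 200.2], 'score': 0.68}]
side cover_pad [{'extent': [332.5, 131.1, 356.3, 203.2], 'score': 0.8}]
```

View pics/t7.png

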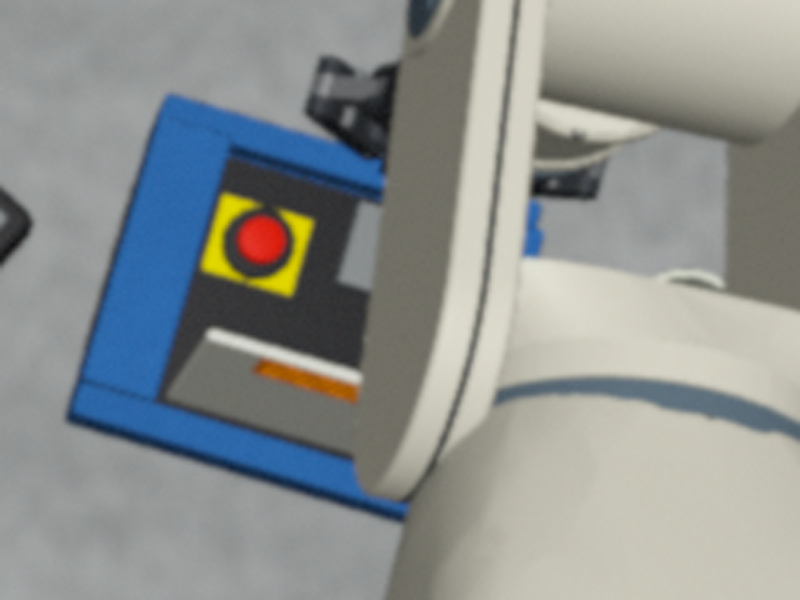

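View pics/s7.png

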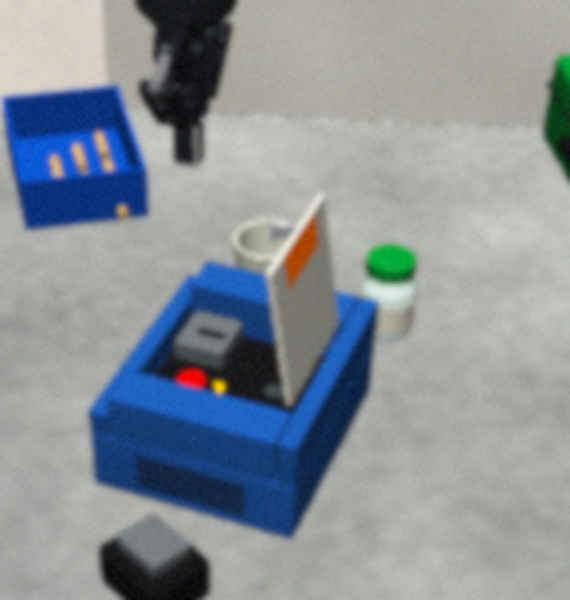

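The cover stands open. The red button is at crop (264,241), which is (409,202) in the full top view.

```bash
python3 - <<'E'
from h import *
for c,b in(("top",(395,190,425,215)),("side",(295,180,320,205))):
    im=env.read_camera(c);h=cv2.cvtColor(im,cv2.COLOR_BGR2HSV).astype(int)
    m=((h[...,0]<6)|(h[...,0]>172))&(h[...,1]>150)&(h[...,2]>100)
    k=np.zeros(m.shape,bool);k[b[1]:b[3],b[0]:b[2]]=1;v,u=np.nonzero(m&k)
    print(c,u.mean(),v.mean(),u.min(),u.max(),v.min(),v.max(),ray(c,u.mean(),v.mean(),82).round(1))
P=np.array([647.4,-144]);x=np.array([.954,-.301]);y=np.array([.301,.954])
print(P-13*x+35*y)
go(645,-106,220)
E
```

```text
top 408.03389830508473 201.52542372881356 401 415 195 208 [ 646.1 -108.1   82. ]
side 307.27272727272725 191.45454545454547 302 312 189 194 [ 643.6 -113.9   82. ]
[ 645.533 -106.697]
t 10.9 tcp [ 647.7 -144.   244.5] toolz [-0.302 -0.953 -0.   ] F [ 0.1 -0.7  0.3] w 0.1 delta tool [ 24.5 -14.  -35.4]
```

```bash
python3 -m inch '[[[0,-0.013,-0.035,0,0],[0.04,0,0,0,0],[0.04,0,0,0,0],[0.04,0,0,0,0],[0.04,0,0,0,0],[0.012,0,0,0,0],[0,0,0,0,0],[0,0,0,0,0]]]'
python3 - <<'E'
from h import *
go(645.7,-107,51)
t=env.read_camera("top");s=env.read_camera("side")
cv2.imwrite("pics/t8.png",cv2.resize(t[130:310,330:570],(800,600),interpolation=cv2.INTER_CUBIC))
cv2.imwrite("pics/s8.png",cv2.resize(s[60:270,240:440],(570,600),interpolation=cv2.INTER_CUBIC))
E
```

```text
t: 11.9
ee_pos: [647.3, -106.9, 74.3]
orientation: [0.418, 0.571, 0.417, -0.57]
wrist_force: [0.8, -0.0, -0.1]
width: -0.3
t 11.9 tcp [ 647.3 -106.9   74.3] toolz [-0.303 -0.953 -0.   ] F [ 0.8 -0.  -0.1] w -0.3 delta tool [23.3 -1.5  0.5]
```

View pics/s8.png

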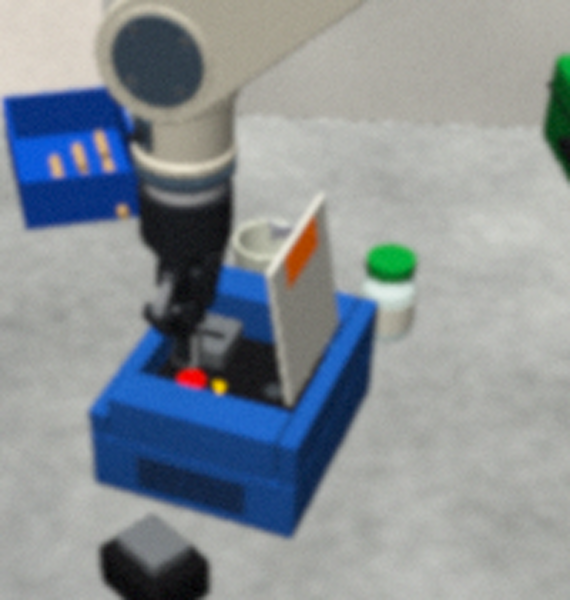

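View pics/t8.png

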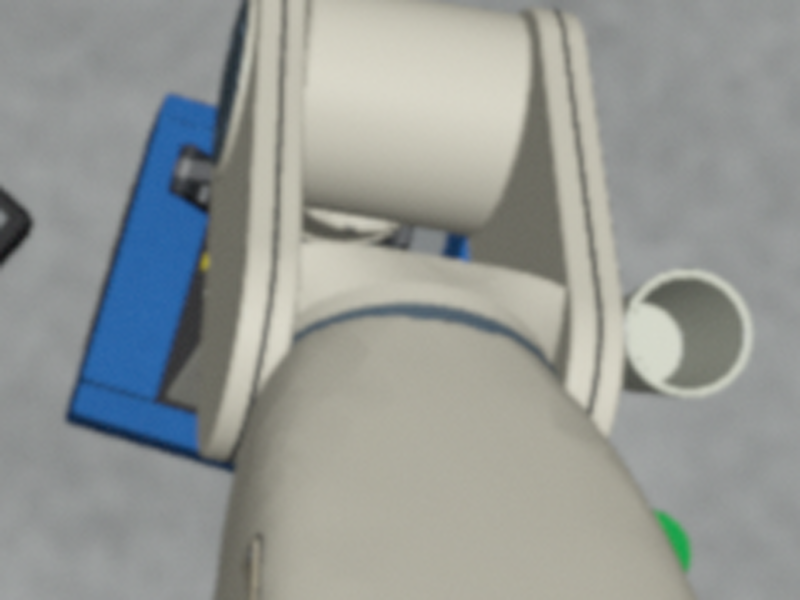

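```bash
python3 -m inch '[[[0.008,-0.0015,0,0,0],[0.006,0,0,0,0],[0,0,0,0,0]]]'; python3 -m inch '[[[0.003,0,0,0,0],[0.003,0,0,0,0],[0,0,0,0,0]]]';python3 -m inch '[[[0.002,0,0,0,0],[0,0,0,0,0]]]'
python3 - <<'E'
from h import *
go(645.7,-107,51)
s=env.read_camera("side")
cv2.imwrite("pics/s9.png",cv2.resize(s[140:220,270:370],(800,600),interpolation=cv2.INTER_CUBIC))
E
```

```text
t: 12.38
ee_pos: [643.8, -106.1, 57.7]
orientation: [-0.417, -0.57, -0.418, 0.571]
wrist_force: [-0.9, 0.5, -0.9]
width: -0.1
t: 12.75
ee_pos: [644.7, -106.3, 52.6]
orientation: [0.418, 0.571, 0.417, -0.571]
wrist_force: [-0.4, 0.3, 3.8]
width: 0.2
t: 13.0
ee_pos: [644.7, -106.3, 50.7]
orientation: [0.418, 0.571, 0.417, -0.571]
wrist_force: [-0.7, 0.3, 4.0]
width: 0.3
t 13.0 tcp [ 644.7 -106.3   50.7] toolz [-0.303 -0.953 -0.   ] F [-0.7  0.3  4. ] w 0.3 delta tool [-0.3  1.2  0.4]
```

View pics/s9.png

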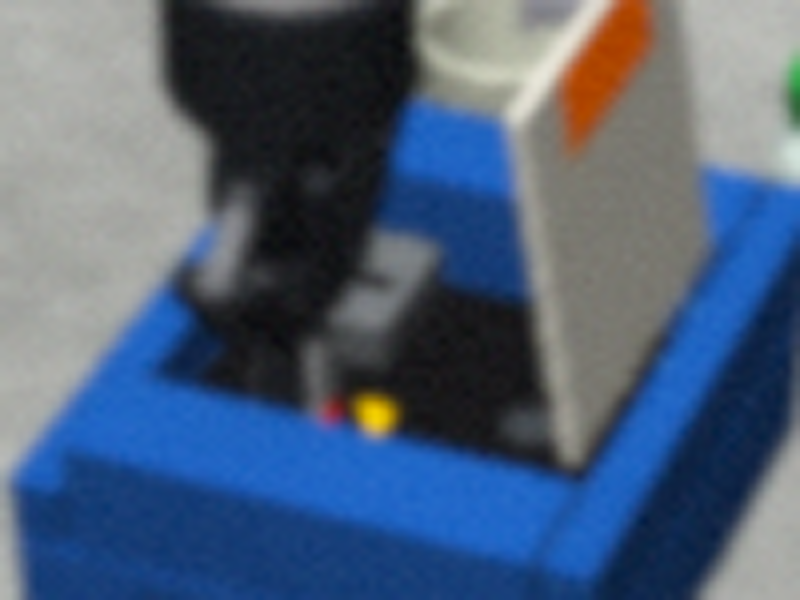

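```bash
python3 -m inch '[[[0.002,0,0,0,0],[0,0,0,0,0]]]'; python3 -m inch '[[[0.002,0,0,0,0],[0,0,0,0,0]]]';python3 -m inch '[[[0.001,0,0,0,0],[0,0,0,0,0]]]'
```

```text
t: 13.3
ee_pos: [644.7, -106.3, 49.7]
orientation: [0.418, 0.571, 0.417, -0.571]
wrist_force: [-3.6, 1.1, 12.5]
width: -0.2
t: 13.55
ee_pos: [644.8, -106.3, 49.4]
orientation: [0.418, 0.571, 0.417, -0.57]
wrist_force: [-8.9, 0.6, 26.0]
width: -0.0
t: 13.8
ee_pos: [644.9, -106.3, 49.3]
orientation: [0.418, 0.571, 0.417, -0.57]
wrist_force: [-10.5, 2.3, 32.6]
width: -0.0
```

Hard stop at 49.5. To confirm the full 6 mm of travel, I'll back off in steps and watch where the force disappears.

```bash
python3 -m inch '[[[-0.005,0,0,0,0],[0,0,0,0,0]]]'; python3 -m inch '[[[-0.002,0,0,0,0],[0,0,0,0,0]]]';for i in 1 ; do python3 -m inch '[[[-0.0015,0,0,0,0],[0,0,0,0,0]]]'; python3 -m inch '[[[-0.001,0,0,0,0],[0,0,0,0,0]]]'; python3 -m inch '[[[-0.001,0,0,0,0],[0,0,0,0,0]]]'; done
```

```text
t: 14.05
ee_pos: [644.8, -106.3, 51.2]
orientation: [0.418, 0.571, 0.417, -0.57]
wrist_force: [0.2, -0.2, 3.8]
width: -0.0
t: 14.3
ee_pos: [644.8, -106.3, 52.5]
orientation: [0.418, 0.571, 0.417, -0.571]
wrist_force: [1.0, 0.2, 3.0]
width: 0.3
t: 14.55
ee_pos: [644.8, -106.3, 54.0]
orientation: [0.418, 0.571, 0.417, -0.571]
wrist_force: [1.3, -0.5, 1.9]
width: 0.3
t: 14.8
ee_pos: [644.4, -106.2, 54.9]
orientation: [-0.418, -0.571, -0.418, 0.571]
wrist_force: [1.3, 0.4, 1.3]
width: -0.1
t: 15.05
ee_pos: [644.0, -106.2, 55.8]
orientation: [-0.417, -0.57, -0.418, 0.571]
wrist_force: [1.0, 1.0, 1.3]
width: -0.1
```

Force fades out near 56, so the full travel is about 6 mm and the button was pressed all the way down. Next I lift out and go over the cover to its robot side.

```bash
python3 -m inch '[[[-0.05,0,0,0,0],[-0.05,0,0,0,0],[-0.05,0,0,0,0],[-0.045,0,0,0,0],[0,-0.048,0.012,0,0],[0,-0.048,0.012,0,0],[0,-0.049,0.011,0,0],[0,0,0,0,0],[0,0,0,0,0]]]'
python3 - <<'E'
from h import *
h=np.array([647.4,-144])-113*np.array([.954,-.301]);q=h-45*np.array([.954,-.301]);print(h,q)
go(*q,177)
s=env.read_camera("side");t=env.read_camera("top")
cv2.imwrite("pics/s10.png",cv2.resize(s[60:270,240:440],(570,600),interpolation=cv2.INTER_CUBIC))
cv2.imwrite("pics/t10.png",cv2.resize(t[130:310,330:570],(800,600),interpolation=cv2.INTER_CUBIC))
E
```

```text
t: 16.18
ee_pos: [496.2, -95.8, 251.3]
orientation: [0.418, 0.571, 0.417, -0.57]
wrist_force: [0.1, -0.9, -0.2]
width: -0.1
[ 539.598 -109.987] [496.668 -96.442]
t 16.18 tcp [496.2 -95.8 251.3] toolz [-0.303 -0.953 -0.   ] F [ 0.1 -0.9 -0.2] w -0.1 delta tool [74.3  0.6  0.5]
```

View pics/s10.png

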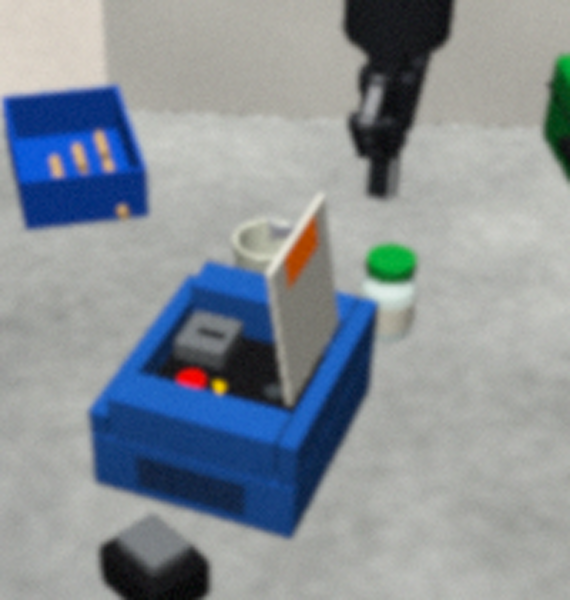

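View pics/t10.png

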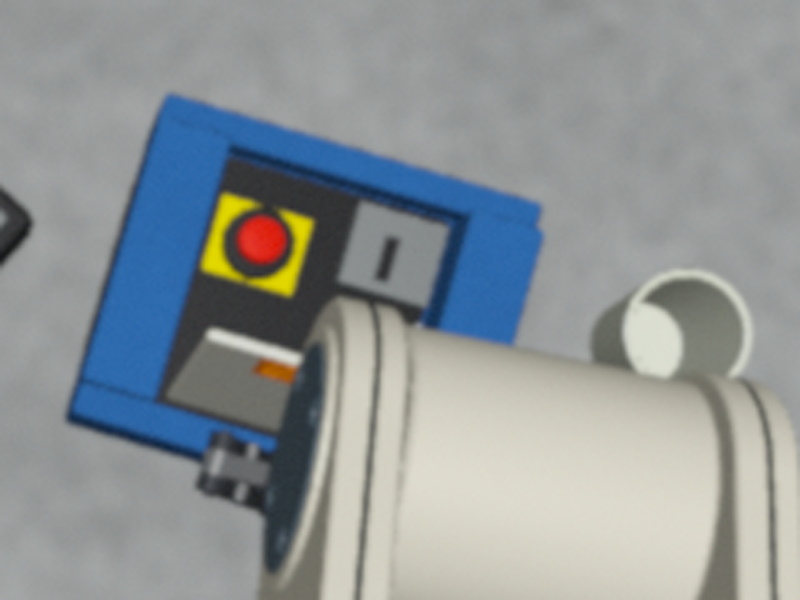

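```bash
python3 -m inch '[[[0.04,0,0,0,0],[0.033,0,0,0,0],[0,0.015,0,0,0],[0,0.015,0,0,0],[0,0,0,0,0]]]'
python3 -m inch '[[[0,0.008,0,0,0],[0,0.006,0,0,0],[0,0.005,0,0,0],[0,0,0,0,0]]]'
python3 - <<'E'
from h import *
go(543.4,-111.2,178)
s=env.read_camera("side")
cv2.imwrite("pics/s11.png",cv2.resize(s[60:270,240:440],(570,600),interpolation=cv2.INTER_CUBIC))
E
```

```text
t: 16.9
ee_pos: [527.2, -105.6, 179.5]
orientation: [0.418, 0.571, 0.417, -0.57]
wrist_force: [0.3, -0.9, -0.7]
width: 0.1
t: 17.4
ee_pos: [542.7, -110.7, 178.1]
orientation: [0.418, 0.571, 0.418, -0.571]
wrist_force: [-0.4, 0.4, -0.2]
width: 0.1
t 17.4 tcp [ 542.7 -110.7  178.1] toolz [-0.303 -0.953  0.   ] F [-0.4  0.4 -0.2] w 0.1 delta tool [0.1 0.9 0.3]
```

View pics/s11.png

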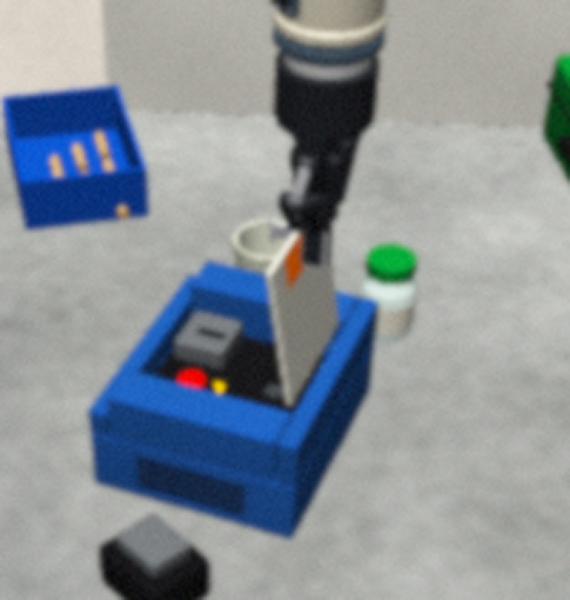

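The fingertip now sits at the outer face of the upper cover, at crop (317,258). Starting the closing arc.

```bash
python3 -m inch '[[[0.001,0.011,0,0,0],[0.002,0.011,0,0,0],[0.0035,0.010,0,0,0],[0.004,0.010,0,0,0],[0,0,0,0,0]]]'
python3 - <<'E'
from h import *
go(543.4,-111.2,170)
s=env.read_camera("side")
cv2.imwrite("pics/s12.png",cv2.resize(s[60:270,240:440],(570,600),interpolation=cv2.INTER_CUBIC))
E
```

```text
t: 18.08
ee_pos: [583.3, -123.6, 167.1]
orientation: [0.418, 0.571, 0.417, -0.571]
wrist_force: [-1.0, 1.1, 0.5]
width: -0.1
t 18.07 tcp [ 583.3 -123.6  167.1] toolz [-0.303 -0.953 -0.   ] F [-1.   1.1  0.5] w -0.1 delta tool [ -2.9 -41.8   0.3]
```

View pics/s12.png

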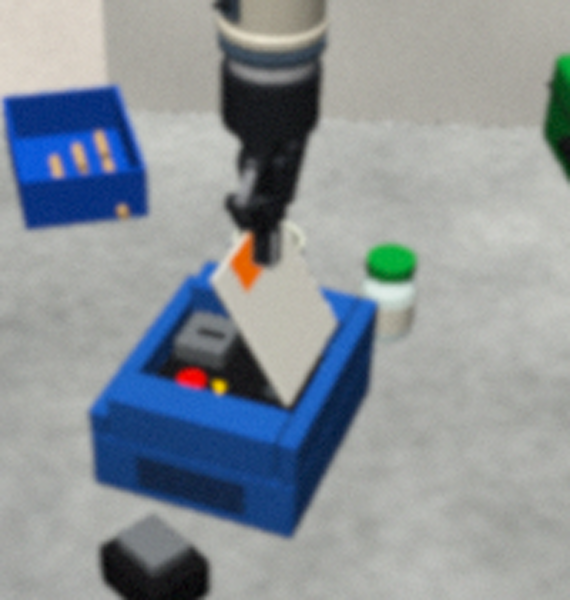

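```bash
python3 -m inch '[[[0.0055,0.0095,0,0,0],[0.006,0.0095,0,0,0],[0.0075,0.0085,0,0,0],[0.008,0.008,0,0,0],[0,0,0,0,0]]]'
python3 -m inch '[[[0.009,0.007,0,0,0],[0.0095,0.006,0,0,0],[0,0,0,0,0]]]'
python3 - <<'E'
from h import *
go(543.4,-111.2,170)
s=env.read_camera("side")
cv2.imwrite("pics/s13.png",cv2.resize(s[60:270,240:440],(570,600),interpolation=cv2.INTER_CUBIC))
E
```

```text
t: 18.75
ee_pos: [616.9, -134.2, 139.7]
orientation: [0.418, 0.571, 0.418, -0.571]
wrist_force: [-1.2, -0.2, 0.4]
width: -0.1
t: 19.12
ee_pos: [629.0, -138.1, 121.2]
orientation: [-0.418, -0.571, -0.418, 0.571]
wrist_force: [-1.6, 0.8, 0.6]
width: 0.3
t 19.12 tcp [ 629.  -138.1  121.2] toolz [-0.303 -0.953  0.   ] F [-1.6  0.8  0.6] w 0.3 delta tool [-48.8 -89.7   0.3]
```

View pics/s13.png

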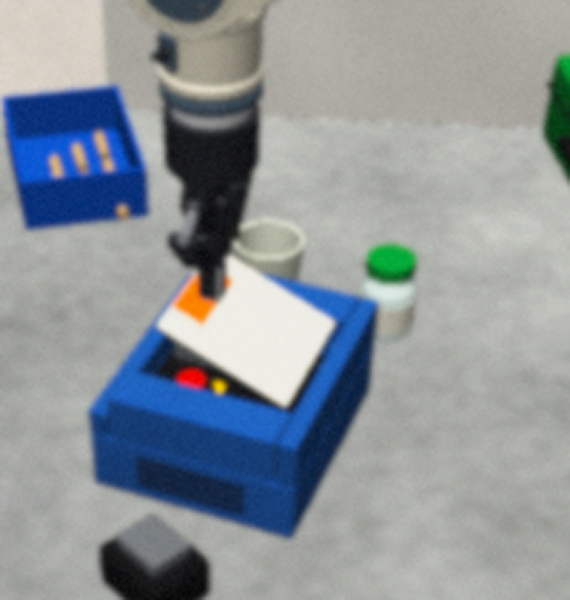

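```bash
python3 -m inch '[[[0.0105,0.005,0,0,0],[0.011,0.0045,0,0,0],[0.01,0.003,0,0,0],[0.009,0.002,0,0,0],[0,0,0,0,0]]]'
python3 - <<'E'
from h import *
go(647.4,-144,77)
s=env.read_camera("side")
cv2.imwrite("pics/s14.png",cv2.resize(s[60:270,240:440],(570,600),interpolation=cv2.INTER_CUBIC))
E
```

```text
t: 19.8
ee_pos: [642.5, -142.4, 80.6]
orientation: [-0.417, -0.571, -0.418, 0.571]
wrist_force: [-1.5, -0.5, 2.1]
width: 0.2
t 19.8 tcp [ 642.5 -142.4   80.6] toolz [-0.303 -0.953  0.   ] F [-1.5 -0.5  2.1] w 0.2 delta tool [3.6 5.2 0.1]
```

View pics/s14.png

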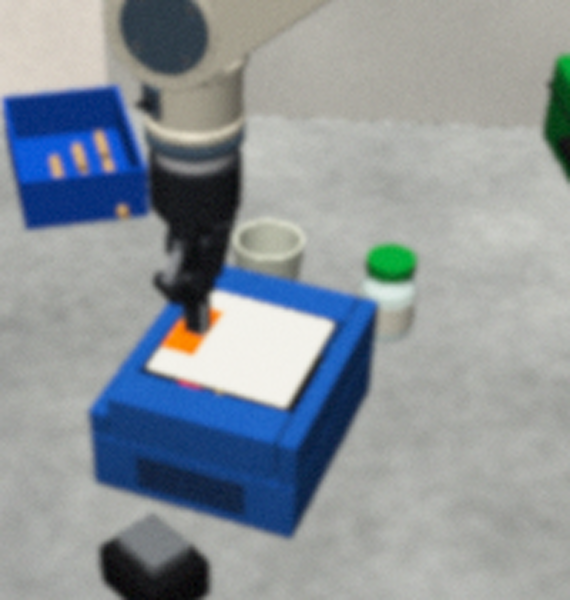

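```bash
python3 -m inch '[[[0.004,0.002,0,0,0],[0.004,0,0,0,0],[0.002,0,0,0,0],[0,0,0,0,0]]]'
python3 -m inch '[[[0.002,0,0,0,0],[0,0,0,0,0]]]'
python3 -m inch '[[[0.002,0,0,0,0],[0,0,0,0,0]]]'
```

```text
t: 20.35
ee_pos: [644.9, -143.1, 71.7]
orientation: [0.418, 0.571, 0.417, -0.57]
wrist_force: [1.1, 0.0, 1.5]
width: -0.0
t: 20.6
ee_pos: [644.9, -143.1, 69.9]
orientation: [0.418, 0.571, 0.417, -0.57]
wrist_force: [1.7, -0.9, 3.9]
width: 0.3
t: 20.85
ee_pos: [644.9, -143.1, 68.6]
orientation: [0.418, 0.571, 0.417, -0.57]
wrist_force: [-1.8, 0.4, 10.4]
width: -0.0
```

```bash
python3 -m inch '[[[0.002,0,0,0,0],[0,0,0,0,0]]]'
python3 -m inch '[[[-0.01,0,0,0,0],[-0.02,0,0,0,0],[-0.05,0,0,0,0],[-0.055,0,0,0,0],[-0.055,0,0,0,0],[0,0,0,0,0],[0,0,0,0,0],[0,0,0,0,0],[0,0,0,0,0],[0,0,0,0,0]]]'
python3 -m inch '[[[0,-0.03,0.05,0,0],[0,-0.03,0.05,0,0],[0,-0.03,0.05,0,0],[0,0,0,0,0],[0,0,0,0,0],[0,0,0,0,0],[0,0,0,0,0],[0,0,0,0,0],[0,0,0,0,0],[0,0,0,0,0]]]'
python3 - <<'E'
from h import *
for c in("side","top"):
  im=env.read_camera(c);cv2.imwrite(f"pics/{c}15.png",im)
  for l in("jar_center","pack_center","mug_center","cover","unit"):print(c,l,[(r["extent"],r["score"]) for r in env.recognise(c,l)[:1]])
E
```

```text
t: 21.1
ee_pos: [645.0, -143.1, 68.3]
orientation: [0.418, 0.571, 0.417, -0.57]
wrist_force: [-5.4, 0.1, 22.3]
width: -0.0
t: 22.35
ee_pos: [644.0, -142.8, 254.6]
orientation: [-0.417, -0.57, -0.418, 0.571]
wrist_force: [0.3, 0.3, -0.7]
width: 0.1
t: 23.6
ee_pos: [513.3, -258.6, 255.5]
orientation: [-0.418, -0.571, -0.418, 0.571]
wrist_force: [-0.3, -0.6, 0.5]
width: 0.1
side jar_center [([364.1, 142.9, 384.0, 179.0], 0.71)]
side pack_center [([278.2, 239.2, 316.6, 277.7], 0.78)]
side mug_center [([324.8, 135.2, 347.2, 158.7], 0.86)]
side cover [([291.4, 161.1, 362.0, 202.2], 0.74)]
side unit [([273.0, 150.9, 373.8, 251.5], 0.79)]
top jar_center [([490.9, 277.9, 538.1, 312.4], 0.77)]
top pack_center [([289.7, 175.1, 342.8, 222.3], 0.88)]
top mug_center [([507.0, 211.9, 555.1, 251.3], 0.98)]
top cover [([382.0, 181.5, 464.7, 268.0], 0.58)]
top unit [([349.3, 161.3, 488.6, 289.2], 0.94)]
```

View pics/side15.png

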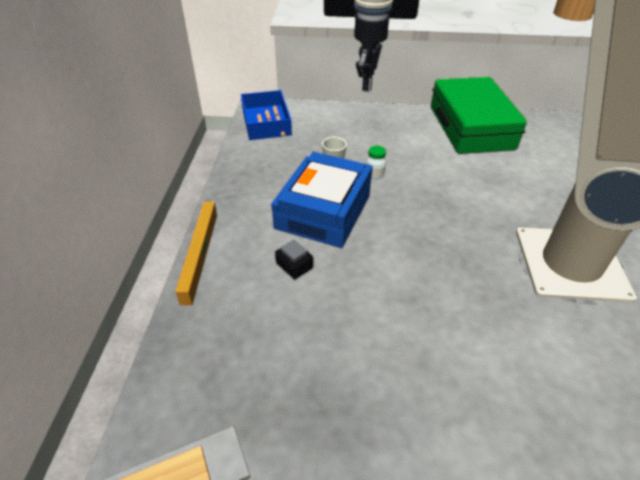

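View pics/top15.png

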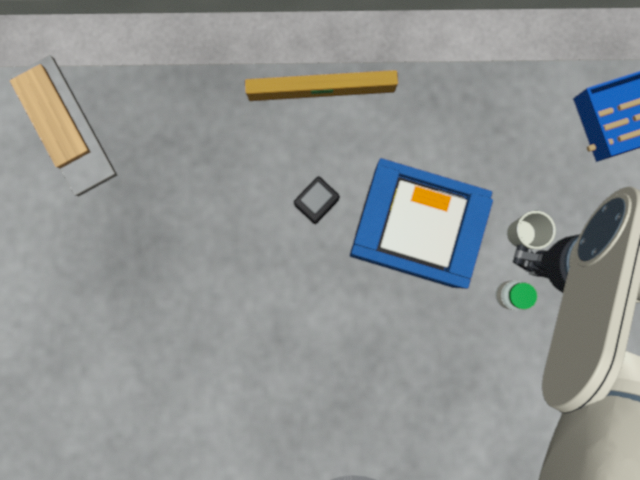

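The cover has stayed shut for 2.4 s, and the jar, pack and cup show no movement. One last comparison with the starting pictures, then I hand in.

```bash
python3 - <<'E'
from h import *
for c,box in(("top",(345,155,498,293)),("side",(270,150,375,250))):
  im=env.read_camera(c)
  for n,i in(("start",cv2.imread(f"pics/{c}0.png")),("now",im)):
    for k in("orange","white"):
      M=cv2.moments(seg(i,k,box));print(c,n,k,M['m10']/M['m00'],M['m01']/M['m00'],M['m00'])
print(env.get_obs()["t"]);print(env.sign_off())
E
```

```text
top start orange 430.7024174327545 198.17739189649302 489.5
top start white 421.9430390638444 227.42066769919117 3874.0
top now orange 430.5533880903491 198.25256673511294 487.0
top now white 421.8881550548217 227.4965034965035 3861.0
side start orange 306.66987179487177 175.59935897435898 156.0
side start white 327.82355289421156 182.44324683965402 1252.5
side now orange 306.69100529100524 176.06878306878306 157.5
side now white 327.8946306015341 182.73718207509083 1238.5
24.3
the job is handed in; nothing more can be done
None
```

The job is done and handed in at 24.3 s. I pressed the cover pad to its stop and the cover popped open. I then pressed the red button to its hard stop, swung the cover shut, pressed it to its stop and released it.

- **Button:** the force disappeared about 6 mm above the hard stop as I backed off, which matches the full travel. I did not see the button's travel in a picture.
- **Cover:** about 3 s after release it was still shut. The pad and cover were within 0.5 px of their starting positions in both cameras.
- **Jar, battery pack and cup:** they look unmoved in the final pictures. The recogniser boxes shifted by up to 8 px, mostly 1–4 px, which I took as detector scatter.
- **Forces:** the highest wrist reading was about 34 N, well under the 120 N limit.
- **Disagreement:** the real fingertip sat about 30 mm above the reported TCP, so I set heights by contact force instead. That offset was about 33 mm on the cover and 28 mm on the button, and I found no cause for it.

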